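# Seat a valve housing and set its cap a quarter turn off bottom

### The arm

A 6-joint arm with a two-finger parallel gripper is mounted at the origin on the work surface. World frame = base frame: x ahead of the robot, y to its left, z up, the work surface at z = 0. Lengths are in m, angles in degrees, forces in N, time in s.
With the tool pointing down it reaches from about 0.4 to 0.825 m from the base axis. Payload 7 kg.
Tool frame: the origin (TCP) lies between the finger pads, 19 mm behind the fingertips; this is the grasp point; z points along the fingers, y is the line along which they close (so a half turn about z gives the same grasp; the last joint's range is limited). The gripper opens to 88 mm and grips with 3 to 60 N. Pads are 19 mm wide; open, the fingers measure 130 mm over their backs; the gripper's body (78 mm by 193 mm) begins 47 mm behind the grasp point.
Start: joints at [86.465, 20.546, 0.682, 0, -70.136, -16.507], TCP at [0.231, 0.634, 0.245] pointing down, gripper open.
Joint ranges: [-176.03, 176.03], [-82.01, 121.73], [-58.28, 71.71], [-173.87, 95.51], [-174.79, -0.11], [-173.66, 173.66]. Speed limits (degrees/s): [136.94, 136.94, 172.46, 180, 180, 180].

### API

Orientations are given as [roll, pitch, yaw] about the fixed x, y, z axes, in that order (R = Rz(yaw) Ry(pitch) Rx(roll)).
In Python, from plant import r, optics, job gives the robot as it stands.
- The arm moves only by the shell command python3 -m crank 'ROWS' [FORCE]. ROWS is JSON, a list of rows, each an object with "xyz": the shift along the tool's x, y, z in units of 30 mm (1.0 is 30 mm), a list of three; "delta_rot": the turn, a rotation vector about the tool's x, y, z in degrees, a list of three; "claw": the closure, from 0 (fully open) to 1 (shut). A call has 1 to 20 rows; each row is the pose to reach, as a shift and turn from the pose commanded when the call began, along the tool's axes at that moment; what a row does not reach only later rows make up. A row lasts 1/8 s, in which the tool goes at most 62.5 mm and 10.7 degrees, less where a joint would pass 70% of its speed; a pose out of reach is approached as far as the arm can. A call with a gripper value outside its range is refused whole. The fingers move at their own pace and stop on an object; FORCE is the grip in N (left out, the last holds). Time passes only in rows, so rows that repeat a pose let the fingers close. It gives the time, the measured TCP pose, the force, the opening and the grip force at its end, in the units of the state.
- r.get_state(): the state, without advancing time (a new reading comes with each control period).
- optics.capture(name): name is "scene" or "top"; returns a dict with "img" (420x560x3 uint8, blue, green, red), "fovy" (degrees; the focal length in pixels is half the picture's height over the tangent of half this angle, whatever the lens; pixels are square), "cx", "cy" (the principal point, pixels), "eye" and "rotation" of the camera in the world. Camera axes: x right, y up, looking along -z (the intrinsics and any distortion apply to the point x, -y, -z); pixel columns grow to the right and rows downward; lengths in m; the calibration is good to about 2 mm. A picture is of the moment at which its call begins. There is no depth.
- job.close_job(): hands the job in; it is judged then, once.
The state is a dict: "time_s": time; "joints": joint angles; "qd": joint speeds; "joint_torque": joint torques, N m; "tcp_pos": TCP position; "eef_rot": TCP orientation; "contact_force": force on the tool from outside, world axes, zero at the start; "moment": the same for the moment, N m; "gripper_width": finger opening in m; "gripper_force": force on a finger pad.
Only numpy, scipy, OpenCV 4.12 (cv2) and the standard library are available. Lean on these libraries where they do the work, as an engineer would, in place of code of your own. Each camera call takes 0.05 s, during which the arm holds its last target. There are 200 camera calls.

### The job

Set the valve housing gently down into the fixture's pocket, flat and square with its port stub in the slot - lowered in, not dropped. Then screw the knurled cap on top of it down (clockwise) until it bottoms out, back it off a quarter turn and finish while still holding the cap between the fingers there, so that its setting can be locked. Leave the other things on the bench where they are.

Things in the scene. Friction and masses are not known exactly. Their poses are not given: they have to be found in the camera images.
- housing: Loose valve housing, about 0.45 kg: aluminium block 66 (its x) x 46 (its y) x 32 mm high, origin at the centre of its underside, z up. A brass port stub, 16 mm diameter, sticks out 24 mm at its +x end, axis 14 mm up, pointing roughly away from the robot. The knurled cap sits on top, already caught on its thread: 59 mm high over all with the cap bottomed, up to 63 mm as found.
- cap: Knurled steel cap on top of the housing: cylinder 42 mm diameter, 24 mm high, origin at the centre of its underside, on the housing's vertical axis. A dark radial line on its top marks its own +x. Bottomed, its underside is 35 mm above the housing's underside, 3 mm above the block's top; keep the fingertips above the block's top when gripping the cap.
- cap_top (a point): Centre of the cap's top face, 24 mm above the cap's origin.
- thread (a joint): Cap's angle on its thread, rad: 0 = bottomed (hard stop), growing as it is unscrewed, anticlockwise seen from above; clockwise screws it on. It rises 1.27 mm per rad (8 mm a turn). Found 1.7 to 2.7 rad from the bottom; cannot come off (stop at 4.2). Dry friction 0.06 N m: it stays where it is left.
- fixture: Nest fixture fixed to the bench, to the robot's left or right, the housing on the other side: dark steel plate 160 (its x) x 124 x 8 mm, low aluminium walls about 10 mm thick round a pocket. Origin at the centre of its underside, on the bench.
- pocket (a point): Centre of the pocket's floor, 8 mm above the bench, axes as the fixture's. Pocket 69 (x) by 49 mm (y), 12 mm deep; its walls are upright for the lower 5 mm, then lean outward by 4 mm. The +x wall has a slot 26 mm wide for the port stub. Seated, the housing has its origin here, its x along the pocket's x, and 20 mm of the block stands above the walls.
- driver: screwdriver 170 mm long with a black handle, lying near the middle of the bench; origin on the bench under it, handle toward its own -x. Bystander.
- plug: stepped steel plug, 34 mm diameter, 26 mm high, standing; origin at the centre of its underside. Bystander.
- tape: roll of brown tape lying flat, 90 mm outer diameter, 25 mm high; origin at the centre of its underside. Bystander.
- grease: white jar with a black lid, 56 mm diameter, 60 mm high; origin at the centre of its underside. Bystander.
- gauge: dark steel gauge bar 75 x 30 x 12 mm lying flat; origin at the centre of its underside. Bystander.
- sleeve: brass sleeve 32 mm diameter, 50 mm high, standing; origin at the centre of its underside. Bystander.
Mind the look-alikes: they are no part of the job. Of the things shaped like the housing, the aluminium one is meant. What is shaped like the fixture but yellow is not meant.

How it is judged:
By the outcome, as a careful person would: the job done as asked, in the order asked, and still so for the second after the job is handed in, while the arm keeps its last pose, push and grip.
It also fails if it takes over 67 s, if anything falls off the work surface, if the arm or the gripper's body presses on something with over 40 N, if the wrist force passes 120 N, or if a joint passes its speed limit or range.

## Working session

There is one attempt and no reset: what is moved stays moved. The work goes in short steps, Python scripts to look and compute and a shell command to move; the robot and the scene stay as the last step left them, time stands still between calls to the robot, and variables do not carry over. Pictures are saved under pics/ and viewed, at most 10 in all, crops included, and the job is handed in when it is done.

```bash
ls; mkdir -p pics; python3 - <<'E'
from plant import r,optics,job
import cv2
for n in("scene","top"):
    c=optics.capture(n); cv2.imwrite(f"pics/{n}0.png",c["img"]); print({k:v for k,v in c.items() if k!="img"})
print(r.get_state())
E
```

```text
pics
{'fovy': 50.66396263813647, 'cx': 288.33777861248154, 'cy': 204.65239387520666, 'eye': array([1.07164621, 0.27086554, 1.07713554]), 'rotation': array([ 30.05679765,  -0.75232472, 119.92279102])}
{'fovy': 50.84543273075552, 'cx': 278.8831983757191, 'cy': 210.2184974095124, 'eye': array([0.4831443 , 0.01825186, 1.13144584]), 'rotation': array([  3.08038735,  -1.65519116, -90.97975825])}
{'time_s': 0.1, 'joints': array([ 8.64653438e+01,  2.05872245e+01,  6.39597567e-01, -1.77952923e-02,
       -7.01353879e+01, -1.65049936e+01]), 'qd': array([ 0.05861467, -0.10700222,  0.10746998,  0.11257629, -0.05917853,
        0.04782187]), 'joint_torque': array([-1.58567611e-03, -5.84161878e+01,  2.93750435e+01,  7.01549202e+00,
        1.01680134e-02, -5.73505872e-05]), 'tcp_pos': array([0.23120632, 0.63373898, 0.24452173]), 'eef_rot': array([ 1.79915653e+02, -7.54628234e-03, -2.00457031e+01]), 'contact_force': array([ 0.22424322,  0.1295307 , -0.48385723]), 'moment': array([-0.00753224,  0.00382591,  0.02728348]), 'gripper_force': 0.0, 'gripper_width': 0.08770872777315221}
```

View both.

View pics/scene0.png

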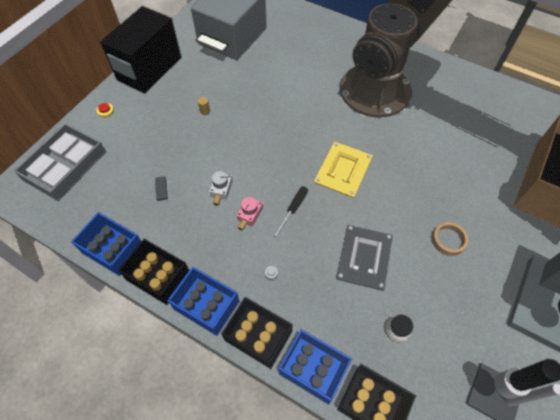

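View pics/top0.png

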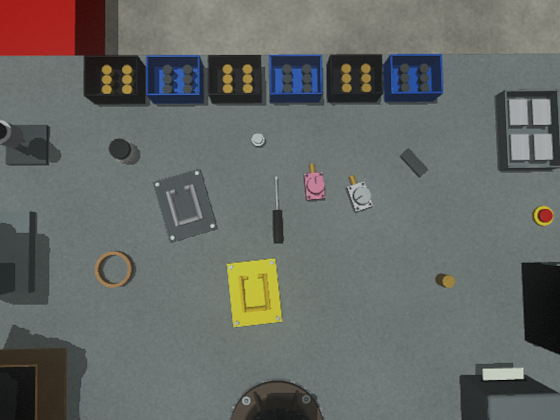

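Candidates for the housing (top view): the aluminium one at (359,195) and the pink one at (315,185). Fixture: dark steel at (185,205), yellow look-alike at (255,292). I choose the aluminium housing and the dark fixture, then check both in one close crop.

```bash
cat > h.py <<'E'
import numpy as np, cv2
from scipy.spatial.transform import Rotation as R
def cam(c):
    f=c["img"].shape[0]/2/np.tan(np.radians(c["fovy"]/2))
    return f,R.from_euler("xyz",c["rotation"],degrees=True).as_matrix(),np.array(c["eye"])
def ray(c,u,v):
    f,M,e=cam(c); return M@np.array([(u-c["cx"])/f,-(v-c["cy"])/f,-1.])
def plane(c,u,v,z):
    d=ray(c,u,v); e=np.array(c["eye"]); return e+d*(z-e[2])/d[2]
def proj(c,p):
    f,M,e=cam(c); q=M.T@(np.array(p)-e); return np.array([c["cx"]-f*q[0]/q[2],c["cy"]+f*q[1]/q[2]])
def crop(img,u,v,w,h,s): return cv2.resize(img[v:v+h,u:u+w],None,fx=s,fy=s,interpolation=cv2.INTER_CUBIC)
E
python3 - <<'E'
import sys; sys.path.insert(0,'.')
from h import *
t=cv2.imread("pics/top0.png"); s=cv2.imread("pics/scene0.png")
a=np.hstack([crop(t,335,165,50,60,8)[:, :400],crop(s,200,160,50,60,8)[:,:400]])
b=np.hstack([crop(t,145,160,80,90,5),crop(s,330,215,80,90,5)])
cv2.imwrite("pics/a.png",a); cv2.imwrite("pics/b.png",b)
E
```

```text
(no output)
```

View pics/a.png

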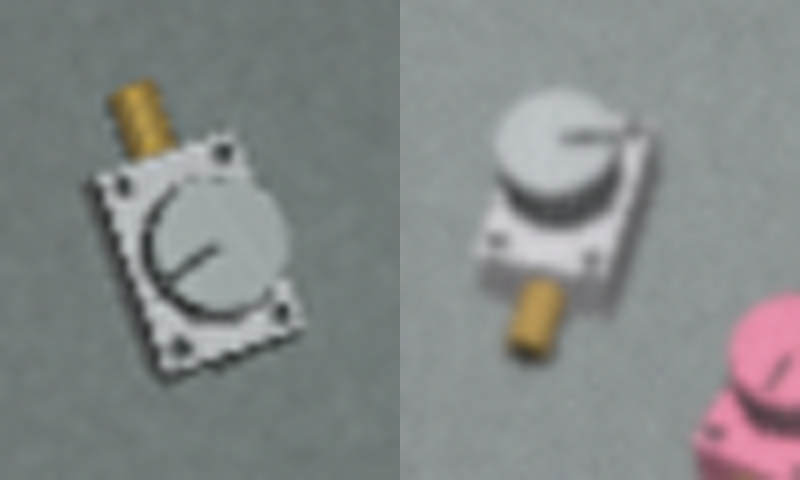

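View pics/b.png

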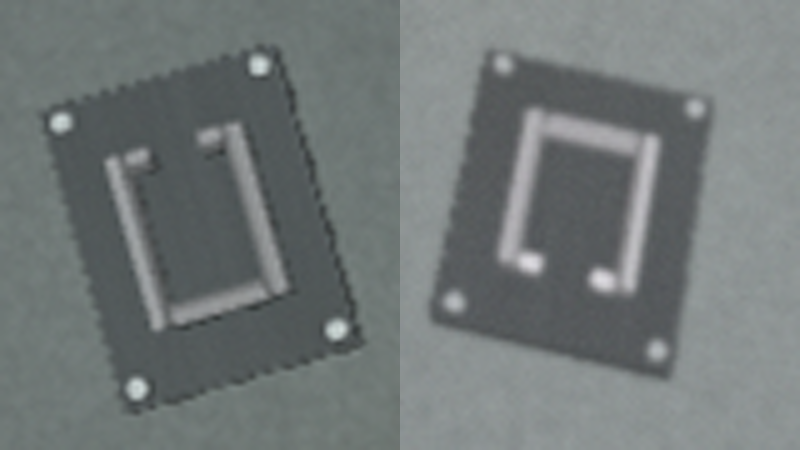

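The crops confirm it. In the top crop the aluminium block's four screw dots are at (124,187), (223,152), (282,312), (180,347), with the stub up and the mark toward the lower left. In the fixture crop the bolts are at (60,122), (259,65), (336,329), (137,389), and the slot is up.

```bash
python3 - <<'E'
from h import *
from plant import optics
T=optics.capture("top");S=optics.capture("scene")
np.set_printoptions(precision=4,suppress=True)
def P(c,pts,o,s,z): return np.array([plane(c,o[0]+(u+.5)/s-.5,o[1]+(v+.5)/s-.5,z) for u,v in pts])
ht=P(T,[(124,187),(223,152),(282,312),(180,347)],(335,165),8,.032)
hs=P(S,[(98,241),(192,260),(232,128)],(200,160),8,.032)
def bolts(c,o,w,h):
    g=cv2.cvtColor(c["img"],cv2.COLOR_BGR2GRAY)
    return g
ft=P(T,[(60,122),(259,65),(336,329),(137,389)],(145,160),5,.011)
fs=P(S,[(103,64),(295,108),(257,350),(54,302)],(330,215),5,.011)
print("housing top",ht,ht.mean(0),"\nscene",hs,"centre",(hs[0]+hs[2])/2,(hs[1]+hs[2])/2)
print("fix",ft,ft.mean(0),"\n",fs,fs.mean(0))
d=lambda a,b:np.degrees(np.arctan2(*(a-b)[1::-1]))
print("yaw h",d(ht[0],ht[3]),d(ht[1],ht[2]),d(ht[0],ht[1])-90,"f",d(ft[0],ft[3]),d(ft[1],ft[2]),d(ft[0],ft[1])-90)
print("scene yaw f",d(fs[3],fs[0]),d(fs[2],fs[1]),d(fs[2],fs[3])-90, "h",d(hs[1],hs[2]),d(hs[1],hs[0])-90,d(hs[0],hs[1])-90)
# cap top ellipse centre + mark
print("cap top",P(T,[(217,246)],(335,165),8,.061),P(S,[(160,140)],(200,160),8,.061),"mark tip",P(T,[(168,281)],(335,165),8,.061),P(S,[(230,132)],(200,160),8,.061))
E
```

```text
housing top [[ 0.595  -0.1943  0.032 ]
 [ 0.6056 -0.2259  0.032 ]
 [ 0.555  -0.2431  0.032 ]
 [ 0.5445 -0.2107  0.032 ]] [ 0.575  -0.2185  0.032 ] 
scene [[ 0.6062 -0.2257  0.032 ]
 [ 0.5962 -0.1934  0.032 ]
 [ 0.5436 -0.2119  0.032 ]] centre [ 0.5749 -0.2188  0.032 ] [ 0.5699 -0.2027  0.032 ]
fix [[0.6141 0.293  0.011 ]
 [0.6418 0.1927 0.011 ]
 [0.5072 0.1549 0.011 ]
 [0.4786 0.2549 0.011 ]] [0.5604 0.2239 0.011 ] 
 [[0.507  0.1549 0.011 ]
 [0.4788 0.2554 0.011 ]
 [0.6137 0.2931 0.011 ]
 [0.6423 0.193  0.011 ]] [0.5605 0.2241 0.011 ]
yaw h 17.89990068000798 18.788968018867255 18.572245447585487 f 15.716305735895794 15.65681397946208 15.42900489302167
scene yaw f 15.701192984214119 15.609276174241888 15.968854586370753 h 19.487776954965256 17.199918857829914 -162.8000811421701
cap top [[ 0.5736 -0.2168  0.061 ]] [[ 0.5749 -0.217   0.061 ]] mark tip [[ 0.5631 -0.2015  0.061 ]] [[ 0.56   -0.1982  0.061 ]]
```

```bash
cat >> h.py <<'E'
def go(s,p,yaw):
    "units shift in tool axes and z turn to reach p, yaw from state s"
    M=R.from_euler("xyz",s["eef_rot"],degrees=True); y=s["eef_rot"][2]
    c,n=np.cos(np.radians(y)),np.sin(np.radians(y))
    A=np.array([[c,n,0],[n,-c,0],[0,0,-1]])
    t=(y-yaw+180)%360-180
    print("xyz",np.round(A@(np.array(p)-s["tcp_pos"])/.03,3),"dz",round(t,2))
E
python3 -c "
from h import *
from plant import r
go(r.get_state(),[.575,-.2185,.13],18.4)"
```

```text
xyz [20.502 22.764  3.826] dz -38.44
```

```bash
python3 -m crank '[{"xyz":[20.5,22.76,3.8],"delta_rot":[0,0,-38.4],"claw":0},{"xyz":[20.5,22.76,3.8],"delta_rot":[0,0,-38.4],"claw":0},{"xyz":[20.5,22.76,3.8],"delta_rot":[0,0,-38.4],"claw":0},{"xyz":[20.5,22.76,3.8],"delta_rot":[0,0,-38.4],"claw":0},{"xyz":[20.5,22.76,3.8],"delta_rot":[0,0,-38.4],"claw":0},{"xyz":[20.5,22.76,3.8],"delta_rot":[0,0,-38.4],"claw":0},{"xyz":[20.5,22.76,3.8],"delta_rot":[0,0,-38.4],"claw":0},{"xyz":[20.5,22.76,3.8],"delta_rot":[0,0,-38.4],"claw":0},{"xyz":[20.5,22.76,3.8],"delta_rot":[0,0,-38.4],"claw":0},{"xyz":[20.5,22.76,3.8],"delta_rot":[0,0,-38.4],"claw":0},{"xyz":[20.5,22.76,3.8],"delta_rot":[0,0,-38.4],"claw":0},{"xyz":[20.5,22.76,3.8],"delta_rot":[0,0,-38.4],"claw":0},{"xyz":[20.5,22.76,3.8],"delta_rot":[0,0,-38.4],"claw":0},{"xyz":[20.5,22.76,3.8],"delta_rot":[0,0,-38.4],"claw":0},{"xyz":[20.5,22.76,3.8],"delta_rot":[0,0,-38.4],"claw":0},{"xyz":[20.5,22.76,3.8],"delta_rot":[0,0,-38.4],"claw":0},{"xyz":[20.5,22.76,3.8],"delta_rot":[0,0,-38.4],"claw":0},{"xyz":[20.5,22.76,3.8],"delta_rot":[0,0,-38.4],"claw":0},{"xyz":[20.5,22.76,3.8],"delta_rot":[0,0,-38.4],"claw":0},{"xyz":[20.5,22.76,3.8],"delta_rot":[0,0,-38.4],"claw":0}]' 40
python3 - <<'E'
from h import *
from plant import r,optics
s=r.get_state(); print(s["joints"],s["contact_force"]); go(s,[.575,-.2185,.034],18.4)
S=optics.capture("scene");T=optics.capture("top")
cv2.imwrite("pics/c.png",np.hstack([crop(S["img"],170,110,100,120,4),crop(T["img"],310,140,100,120,4)]))
E
```

```text
time_s: 2.7
tcp_pos: [0.5752, -0.2174, 0.1318]
eef_rot: [180.0, -0.0, 18.4]
contact_force: [0.5, -0.7, 0.9]
gripper_width: 0.0875
gripper_force: 0.0
[-2.52832929e+00  2.02884813e+01 -1.56380542e+01 -2.46357710e-05
 -5.40351483e+01  1.10953940e+02] [ 0.45781811 -0.65190199  0.86365595]
xyz [-0.019  0.033  3.261] dz 0.03
```

View pics/c.png

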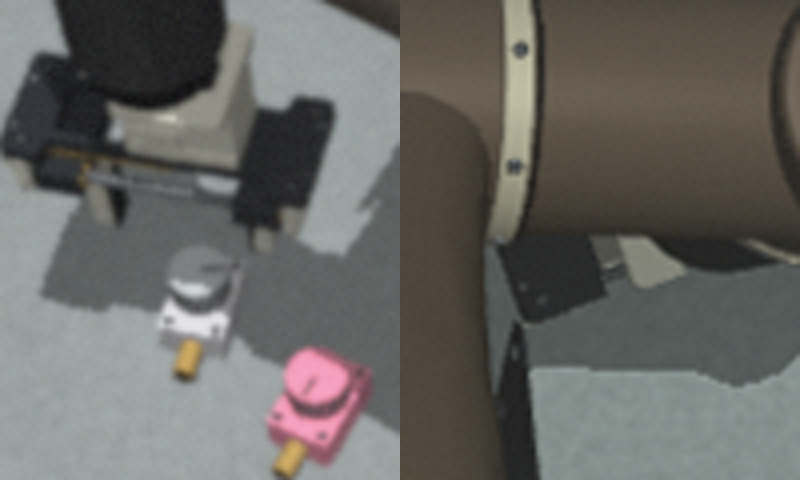

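The scene crop shows the open fingers straddling the silver housing (crop ≈(200,310)), with the pink one clear at (320,400). I'll go down and grip.

```bash
python3 -m crank '[{"xyz":[0,0.03,0.6],"delta_rot":[0,0,0],"claw":0},{"xyz":[0,0.03,1.2],"delta_rot":[0,0,0],"claw":0},{"xyz":[0,0.03,1.8],"delta_rot":[0,0,0],"claw":0},{"xyz":[0,0.03,2.4],"delta_rot":[0,0,0],"claw":0},{"xyz":[0,0.03,2.9],"delta_rot":[0,0,0],"claw":0},{"xyz":[0,0.03,3.2],"delta_rot":[0,0,0],"claw":0},{"xyz":[0,0.03,3.24],"delta_rot":[0,0,0],"claw":0},{"xyz":[0,0.03,3.24],"delta_rot":[0,0,0],"claw":0},{"xyz":[0,0.03,3.24],"delta_rot":[0,0,0],"claw":0.3},{"xyz":[0,0.03,3.24],"delta_rot":[0,0,0],"claw":0.45},{"xyz":[0,0.03,3.24],"delta_rot":[0,0,0],"claw":0.6},{"xyz":[0,0.03,3.24],"delta_rot":[0,0,0],"claw":0.8},{"xyz":[0,0.03,3.24],"delta_rot":[0,0,0],"claw":1},{"xyz":[0,0.03,3.24],"delta_rot":[0,0,0],"claw":1},{"xyz":[0,0.03,3.24],"delta_rot":[0,0,0],"claw":1},{"xyz":[0,0.03,3.24],"delta_rot":[0,0,0],"claw":1}]' 40
```

```text
time_s: 4.8
tcp_pos: [0.5754, -0.219, 0.0342]
eef_rot: [180.0, -0.0, 18.4]
contact_force: [0.1, 0.4, 0.7]
gripper_width: 0.0455
gripper_force: 40.0
```

```bash
python3 -m crank '[{"xyz":[0,0,-0.3],"delta_rot":[0,0,0],"claw":1},{"xyz":[0,0,-0.9],"delta_rot":[0,0,0],"claw":1},{"xyz":[0,0,-1.7],"delta_rot":[0,0,0],"claw":1},{"xyz":[0,0,-2.5],"delta_rot":[0,0,0],"claw":1},{"xyz":[0,0,-3.2],"delta_rot":[0,0,0],"claw":1},{"xyz":[0,0,-3.6],"delta_rot":[0,0,0],"claw":1},{"xyz":[0,0,-3.6],"delta_rot":[0,0,0],"claw":1},{"xyz":[0,0,-3.6],"delta_rot":[0,0,0],"claw":1}]' 40
python3 - <<'E'
from h import *
from plant import r
s=r.get_state(); go(s,[.5605,.224,.142],15.7); print(s["contact_force"],s["gripper_width"],s["joints"])
E
```

```text
time_s: 5.8
tcp_pos: [0.5747, -0.2188, 0.1414]
eef_rot: [-180.0, 0.1, 18.3]
contact_force: [-0.5, -0.3, -4.7]
gripper_width: 0.0455
gripper_force: 40.0
xyz [  4.195 -14.16   -0.02 ] dz 2.64
[-0.53585829 -0.25521771 -4.74383205] 0.04549970149089039 [-2.68271644e+00  1.98073984e+01 -1.49212694e+01 -2.42174249e-02
 -5.53465942e+01  1.11040333e+02]
```

```bash
python3 -m crank '[{"xyz":[0.1,-0.4,0],"delta_rot":[0,0,0],"claw":1},{"xyz":[0.4,-1.4,0],"delta_rot":[0,0,0.3],"claw":1},{"xyz":[0.8,-2.7,0],"delta_rot":[0,0,0.6],"claw":1},{"xyz":[1.2,-4.1,0],"delta_rot":[0,0,0.9],"claw":1},{"xyz":[1.6,-5.5,0],"delta_rot":[0,0,1.2],"claw":1},{"xyz":[2.0,-6.9,0],"delta_rot":[0,0,1.5],"claw":1},{"xyz":[2.45,-8.3,0],"delta_rot":[0,0,1.8],"claw":1},{"xyz":[2.9,-9.7,0],"delta_rot":[0,0,2.1],"claw":1},{"xyz":[3.3,-11.1,0],"delta_rot":[0,0,2.3],"claw":1},{"xyz":[3.7,-12.4,0],"delta_rot":[0,0,2.5],"claw":1},{"xyz":[4.0,-13.4,0],"delta_rot":[0,0,2.6],"claw":1},{"xyz":[4.15,-14.0,0],"delta_rot":[0,0,2.7],"claw":1},{"xyz":[4.19,-14.16,0],"delta_rot":[0,0,2.7],"claw":1},{"xyz":[4.19,-14.16,0],"delta_rot":[0,0,2.7],"claw":1},{"xyz":[4.19,-14.16,0],"delta_rot":[0,0,2.7],"claw":1},{"xyz":[4.19,-14.16,0],"delta_rot":[0,0,2.7],"claw":1}]' 40
python3 - <<'E'
from h import *
from plant import r,optics
s=r.get_state(); go(s,[.5605,.224,.06],15.7); print(s["tcp_pos"],s["eef_rot"],s["contact_force"],s["gripper_width"],s["joints"])
S=optics.capture("scene"); cv2.imwrite("pics/s1.png",S["img"])
print(proj(S,[.5605,.224,.142]))
u,v=np.int32(proj(S,[.5605,.224,.1]))
cv2.imwrite("pics/d.png",crop(S["img"],u-65,v-50,130,100,6)); print(u-65,v-50)
E
```

```text
time_s: 7.8
tcp_pos: [0.561, 0.223, 0.1422]
eef_rot: [180.0, 0.0, 15.6]
contact_force: [-0.2, -0.5, -4.4]
gripper_width: 0.0463
gripper_force: 40.0
xyz [-0.006 -0.037  2.741] dz -0.1
[0.56098172 0.2229888  0.14224496] [1.79999793e+02 1.75179488e-03 1.55967734e+01] [-0.16563397 -0.47790324 -4.3855709 ] 0.04633586181844807 [ 4.02024631e+01  1.87522227e+01 -1.64090488e+01 -6.62363201e-04
 -5.48404072e+01  6.53946918e+01]
[374.087068   232.68964986]
305 190
```

View pics/d.png

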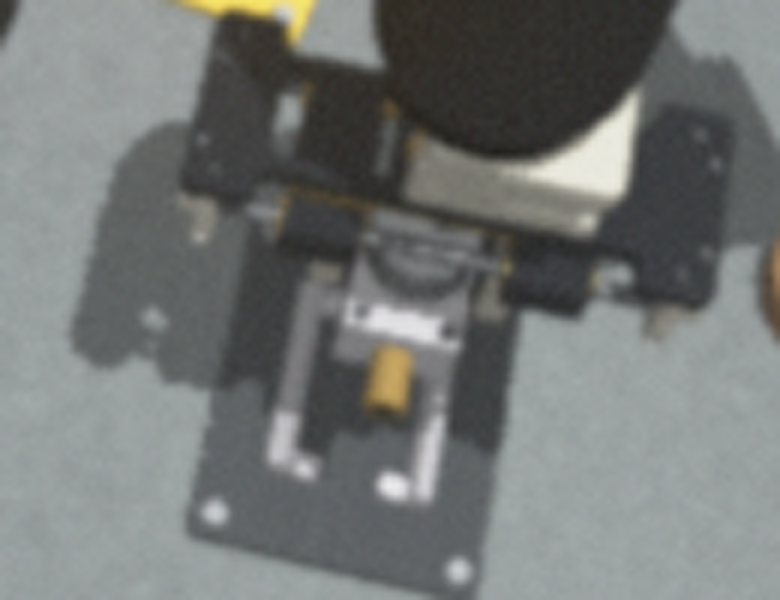

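```bash
python3 - <<'E'
from h import *
from plant import optics
S=optics.capture("scene");T=optics.capture("top")
def P(c,pts,o,s,z): return np.array([plane(c,o[0]+(u+.5)/s-.5,o[1]+(v+.5)/s-.5,z) for u,v in pts])
d=P(S,[(362,311),(449,334)],(305,190),6,.140)
ex=np.array([np.cos(np.radians(15.6)),np.sin(np.radians(15.6))])
print(d,"mid->centre",d.mean(0)[:2]-ex*.02675,"stub tip",P(S,[(386,408)],(305,190),6,.122))
dd=d[0]-d[1];print("yaw",np.degrees(np.arctan2(dd[1],dd[0]))-90)
w=P(T,[(107,158),(240,125),(287,290),(158,330)],(145,160),5,.02);print("walls",w,w.mean(0))
w=P(S,[(129,106),(260,135),(233,297),(98,265)],(330,215),5,.02);print("walls",w,w.mean(0))
E
```

```text
[[0.59103917 0.21478253 0.14      ]
 [0.58294227 0.24813821 0.14      ]] mid->centre [0.56122612 0.22426676] stub tip [[0.61494899 0.23941643 0.122     ]]
yaw -166.35568618733618
walls [[0.59457932 0.26745474 0.02      ]
 [0.61028587 0.20099508 0.02      ]
 [0.52690079 0.17812167 0.02      ]
 [0.50792734 0.24244459 0.02      ]] [0.55992333 0.22225402 0.02      ]
walls [[0.5273055  0.17878869 0.02      ]
 [0.50776042 0.24588773 0.02      ]
 [0.59786288 0.27090103 0.02      ]
 [0.61675338 0.2041101  0.02      ]] [0.56242054 0.22492189 0.02      ]
```

The crop shows the housing over the pocket. The stub at crop (388,380) points at the slot, and ray casting gives an alignment of about 1 mm. I'll lower it slowly.

```bash
python3 -m crank '[{"xyz":[0,-0.02,0.5],"delta_rot":[0,0,0],"claw":1},{"xyz":[0,-0.02,1.1],"delta_rot":[0,0,0],"claw":1},{"xyz":[0,-0.02,1.7],"delta_rot":[0,0,0],"claw":1},{"xyz":[0,-0.02,2.2],"delta_rot":[0,0,0],"claw":1},{"xyz":[0,-0.02,2.5],"delta_rot":[0,0,0],"claw":1},{"xyz":[0,-0.02,2.65],"delta_rot":[0,0,0],"claw":1},{"xyz":[0,-0.02,2.75],"delta_rot":[0,0,0],"claw":1},{"xyz":[0,-0.02,2.8],"delta_rot":[0,0,0],"claw":1},{"xyz":[0,-0.02,2.85],"delta_rot":[0,0,0],"claw":1},{"xyz":[0,-0.02,2.9],"delta_rot":[0,0,0],"claw":1},{"xyz":[0,-0.02,2.95],"delta_rot":[0,0,0],"claw":1},{"xyz":[0,-0.02,3.0],"delta_rot":[0,0,0],"claw":1},{"xyz":[0,-0.02,3.0],"delta_rot":[0,0,0],"claw":1},{"xyz":[0,-0.02,3.0],"delta_rot":[0,0,0],"claw":1}]' 40
```

```text
time_s: 9.7
tcp_pos: [0.5607, 0.2244, 0.0522]
eef_rot: [180.0, -0.0, 15.7]
contact_force: [-0.6, -0.3, -3.5]
gripper_width: 0.0455
gripper_force: 40.0
```

```bash
python3 -m crank '[{"xyz":[0,0,0.04],"delta_rot":[0,0,0],"claw":1},{"xyz":[0,0,0.08],"delta_rot":[0,0,0],"claw":1},{"xyz":[0,0,0.12],"delta_rot":[0,0,0],"claw":1},{"xyz":[0,0,0.16],"delta_rot":[0,0,0],"claw":1},{"xyz":[0,0,0.2],"delta_rot":[0,0,0],"claw":1},{"xyz":[0,0,0.24],"delta_rot":[0,0,0],"claw":1},{"xyz":[0,0,0.27],"delta_rot":[0,0,0],"claw":1},{"xyz":[0,0,0.27],"delta_rot":[0,0,0],"claw":1},{"xyz":[0,0,0.27],"delta_rot":[0,0,0],"claw":1}]' 40
```

```text
time_s: 10.82
tcp_pos: [0.5608, 0.2244, 0.0441]
eef_rot: [-180.0, -0.0, 15.7]
contact_force: [0.0, 0.3, -4.7]
gripper_width: 0.0456
gripper_force: 40.0
```

No wall contact. I'll go down the last ~2 mm in small steps.

```bash
python3 -m crank '[{"xyz":[0,0,0.02],"delta_rot":[0,0,0],"claw":1},{"xyz":[0,0,0.04],"delta_rot":[0,0,0],"claw":1},{"xyz":[0,0,0.06],"delta_rot":[0,0,0],"claw":1},{"xyz":[0,0,0.06],"delta_rot":[0,0,0],"claw":1}]' 40;  python3 -m crank '[{"xyz":[0,0,0.01],"delta_rot":[0,0,0],"claw":1},{"xyz":[0,0,0.02],"delta_rot":[0,0,0],"claw":1},{"xyz":[0,0,0.02],"delta_rot":[0,0,0],"claw":1}]' 40
```

```text
time_s: 11.32
tcp_pos: [0.5607, 0.2244, 0.0422]
eef_rot: [180.0, 0.0, 15.7]
contact_force: [0.2, -1.1, -4.2]
gripper_width: 0.0455
gripper_force: 40.0
time_s: 11.7
tcp_pos: [0.5607, 0.2244, 0.0422]
eef_rot: [180.0, -0.0, 15.7]
contact_force: [-3.5, -1.8, 5.3]
gripper_width: 0.0457
gripper_force: 40.0
```

Seated: the force shifted by about 10 N at z=0.0422. I'll release, rise to cap height, and check.

```bash
python3 -m crank '[{"xyz":[0,0,-0.01],"delta_rot":[0,0,0],"claw":0.4},{"xyz":[0,0,-0.01],"delta_rot":[0,0,0],"claw":0.3},{"xyz":[0,0,-0.01],"delta_rot":[0,0,0],"claw":0.2},{"xyz":[0,0,-0.01],"delta_rot":[0,0,0],"claw":0.2},{"xyz":[0,0,-0.2],"delta_rot":[0,0,0],"claw":0.2},{"xyz":[0,0,-0.5],"delta_rot":[0,0,0],"claw":0.2},{"xyz":[0,0,-0.76],"delta_rot":[0,0,0],"claw":0.2},{"xyz":[0,0,-0.76],"delta_rot":[0,0,0],"claw":0.2},{"xyz":[0,0,-0.76],"delta_rot":[0,0,0],"claw":0.2}]' 30
python3 - <<'E'
from h import *
from plant import r,optics
s=r.get_state(); print(s["moment"],s["joints"])
S=optics.capture("scene")
u,v=np.int32(proj(S,[.5605,.224,.04]))
cv2.imwrite("pics/e.png",crop(S["img"],u-45,v-35,90,70,8)); print(u-45,v-35)
E
```

```text
time_s: 12.82
tcp_pos: [0.5606, 0.2243, 0.0645]
eef_rot: [-180.0, -0.0, 15.7]
contact_force: [0.6, 0.4, -1.1]
gripper_width: 0.0699
gripper_force: 0.0
[-0.1454237   0.0404075  -0.04321339] [ 4.03253214e+01  2.37725996e+01 -2.08357131e+01 -8.11894780e-03
 -4.53837742e+01  6.53338694e+01]
321 215
```

View pics/e.png

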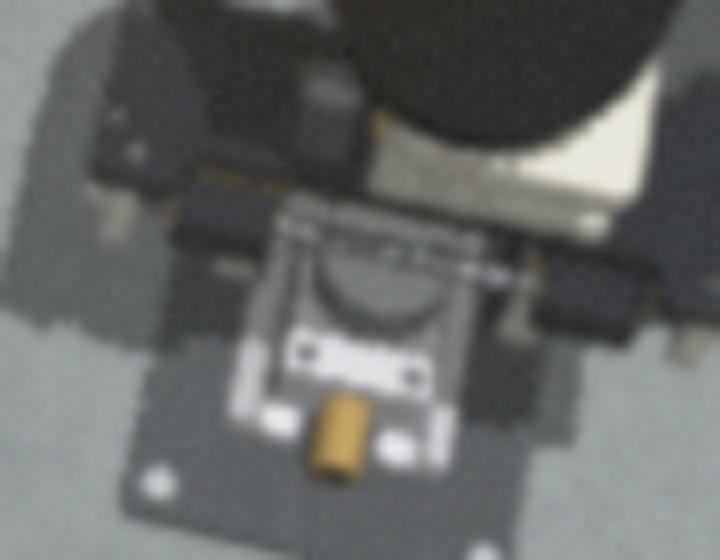

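The housing is seated flat with the stub in the slot (crop (340,435)). Next I grip the cap and turn it clockwise 90°, following the thread pitch.

```bash
python3 -m crank '[{"xyz":[0,0,0],"delta_rot":[0,0,0],"claw":0.35},{"xyz":[0,0,0],"delta_rot":[0,0,0],"claw":0.5},{"xyz":[0,0,0],"delta_rot":[0,0,0],"claw":0.7},{"xyz":[0,0,0],"delta_rot":[0,0,0],"claw":1},{"xyz":[0,0,0],"delta_rot":[0,0,0],"claw":1},{"xyz":[0,0,0],"delta_rot":[0,0,0],"claw":1}]' 30 
python3 -m crank '[{"xyz":[0,0,0.004],"delta_rot":[0,0,5],"claw":1},{"xyz":[0,0,0.011],"delta_rot":[0,0,15],"claw":1},{"xyz":[0,0,0.019],"delta_rot":[0,0,25],"claw":1},{"xyz":[0,0,0.026],"delta_rot":[0,0,35],"claw":1},{"xyz":[0,0,0.033],"delta_rot":[0,0,45],"claw":1},{"xyz":[0,0,0.041],"delta_rot":[0,0,55],"claw":1},{"xyz":[0,0,0.048],"delta_rot":[0,0,65],"claw":1},{"xyz":[0,0,0.056],"delta_rot":[0,0,75],"claw":1},{"xyz":[0,0,0.063],"delta_rot":[0,0,85],"claw":1},{"xyz":[0,0,0.067],"delta_rot":[0,0,90],"claw":1},{"xyz":[0,0,0.067],"delta_rot":[0,0,90],"claw":1},{"xyz":[0,0,0.067],"delta_rot":[0,0,90],"claw":1}]' 30
python3 -c "
from plant import r
s=r.get_state();print(s['moment'],s['joints'],s['contact_force'])"
```

```text
time_s: 13.62
tcp_pos: [0.5607, 0.2244, 0.0644]
eef_rot: [-180.0, 0.0, 15.7]
contact_force: [1.2, 0.7, -1.3]
gripper_width: 0.0413
gripper_force: 30.0
time_s: 15.12
tcp_pos: [0.5607, 0.2244, 0.0624]
eef_rot: [-180.0, 0.0, -74.2]
contact_force: [1.0, -0.6, -1.5]
gripper_width: 0.0413
gripper_force: 30.0
[ 0.07968824 -0.17168008 -0.06687363] [ 4.03242487e+01  2.39334949e+01 -2.09227485e+01 -1.20411144e-03
 -4.51418598e+01 -2.45567581e+01] [ 1.03721149 -0.61775947 -1.46318723]
```

```bash
m(){ python3 -c "
from plant import r
s=r.get_state();print('  mz',s['moment'].round(3),'yaw',s['eef_rot'][2].round(2))"; }
python3 -m crank '[{"xyz":[0,0,0.007],"delta_rot":[0,0,8],"claw":1},{"xyz":[0,0,0.007],"delta_rot":[0,0,8],"claw":1}]' 30 | grep contact; m
python3 -m crank '[{"xyz":[0,0,0.006],"delta_rot":[0,0,8],"claw":1},{"xyz":[0,0,0.006],"delta_rot":[0,0,8],"claw":1}]' 30 | grep contact; m
python3 -m crank '[{"xyz":[0,0,0.006],"delta_rot":[0,0,8],"claw":1},{"xyz":[0,0,0.006],"delta_rot":[0,0,8],"claw":1}]' 30 | grep contact; m
```

```text
contact_force: [1.0, 0.9, -0.6]
  mz [ 0.084 -0.151  0.004] yaw -82.23
contact_force: [0.4, -0.7, -0.6]
  mz [ 0.027 -0.158 -0.064] yaw -90.12
contact_force: [-0.2, -1.6, 0.8]
  mz [-0.266  0.212  0.731] yaw -97.98
```

```bash
m(){ python3 -c "
from plant import r
s=r.get_state();print('  mz',s['moment'].round(3),'yaw',s['eef_rot'][2].round(2),s['tcp_pos'].round(4))"; }
python3 -m crank '[{"xyz":[0,0,0],"delta_rot":[0,0,2],"claw":1},{"xyz":[0,0,0],"delta_rot":[0,0,2],"claw":1}]' 30 | grep contact; m
python3 -m crank '[{"xyz":[0,0,0],"delta_rot":[0,0,2],"claw":1},{"xyz":[0,0,0],"delta_rot":[0,0,2],"claw":1}]' 30 | grep contact; m
python3 - <<'E'
from h import *
from plant import r,optics
S=optics.capture("scene")
u,v=np.int32(proj(S,[.5605,.224,.04]))
cv2.imwrite("pics/f.png",crop(S["img"],u-45,v-35,90,70,8)); print(u-45,v-35)
E
```

```text
contact_force: [-1.9, -1.6, 2.1]
  mz [-0.44   0.449  0.905] yaw -100.2 [0.5606 0.2243 0.062 ]
contact_force: [-2.8, -0.8, 2.6]
  mz [-0.042  0.583  0.933] yaw -102.34 [0.5607 0.2245 0.062 ]
321 215
```

View pics/f.png

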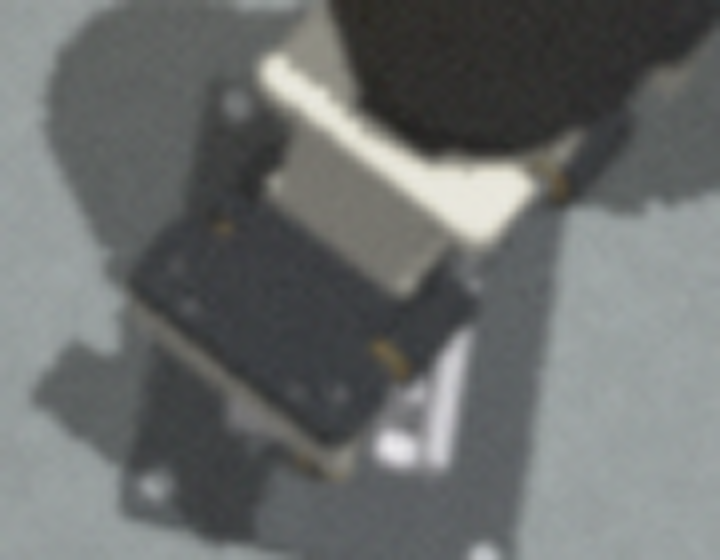

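Torque saturates at about 0.93 N m, so the cap is bottomed. In the picture the gripper hides the block. I'll reverse in small steps with a slight downward bias and read where the torque unwinds.

```bash
m(){ python3 -c "
from plant import r
s=r.get_state();print('  mz',s['moment'].round(3),'yaw',s['eef_rot'][2].round(2),s['tcp_pos'].round(4))"; }
python3 -m crank '[{"xyz":[0,0,0.015],"delta_rot":[0,0,-2],"claw":1},{"xyz":[0,0,0.015],"delta_rot":[0,0,-2],"claw":1}]' 30 | grep contact; m
python3 -m crank '[{"xyz":[0,0,-0.001],"delta_rot":[0,0,-2],"claw":1},{"xyz":[0,0,-0.001],"delta_rot":[0,0,-2],"claw":1}]' 30 | grep contact; m
python3 -m crank '[{"xyz":[0,0,-0.001],"delta_rot":[0,0,-2],"claw":1},{"xyz":[0,0,-0.001],"delta_rot":[0,0,-2],"claw":1}]' 30 | grep contact; m
python3 -m crank '[{"xyz":[0,0,-0.001],"delta_rot":[0,0,-2],"claw":1},{"xyz":[0,0,-0.001],"delta_rot":[0,0,-2],"claw":1}]' 30 | grep contact; m
```

```text
contact_force: [-3.2, -0.1, 6.5]
  mz [-0.046  1.109  0.401] yaw -100.28 [0.5607 0.2245 0.0619]
contact_force: [-2.9, -0.6, 6.6]
  mz [0.039 1.163 0.006] yaw -98.33 [0.5607 0.2245 0.0619]
contact_force: [-3.6, -0.5, 6.5]
  mz [0.061 1.243 0.012] yaw -96.33 [0.5607 0.2245 0.0619]
contact_force: [-3.9, -1.0, 7.3]
  mz [0.067 1.305 0.   ] yaw -94.33 [0.5607 0.2245 0.062 ]
```

```bash
python3 -m crank '[{"xyz":[0,0,-0.004],"delta_rot":[0,0,-5],"claw":1},{"xyz":[0,0,-0.011],"delta_rot":[0,0,-15],"claw":1},{"xyz":[0,0,-0.018],"delta_rot":[0,0,-25],"claw":1},{"xyz":[0,0,-0.026],"delta_rot":[0,0,-35],"claw":1},{"xyz":[0,0,-0.033],"delta_rot":[0,0,-45],"claw":1},{"xyz":[0,0,-0.041],"delta_rot":[0,0,-55],"claw":1},{"xyz":[0,0,-0.048],"delta_rot":[0,0,-65],"claw":1},{"xyz":[0,0,-0.055],"delta_rot":[0,0,-75],"claw":1},{"xyz":[0,0,-0.061],"delta_rot":[0,0,-83],"claw":1},{"xyz":[0,0,-0.063],"delta_rot":[0,0,-86],"claw":1},{"xyz":[0,0,-0.063],"delta_rot":[0,0,-86],"claw":1},{"xyz":[0,0,-0.063],"delta_rot":[0,0,-86],"claw":1}]' 30
python3 - <<'E'
from h import *
from plant import r,optics
s=r.get_state(); print(s["moment"])
S=optics.capture("scene")
u,v=np.int32(proj(S,[.5605,.224,.04]))
cv2.imwrite("pics/g.png",crop(S["img"],u-45,v-35,90,70,8)); print(u-45,v-35)
E
```

```text
time_s: 18.92
tcp_pos: [0.5597, 0.2236, 0.0638]
eef_rot: [179.9, 0.1, -8.4]
contact_force: [-7.0, -2.5, 10.2]
gripper_width: 0.0414
gripper_force: 30.0
[-0.74331937  2.53311848  0.04173766]
321 215
```

View pics/g.png

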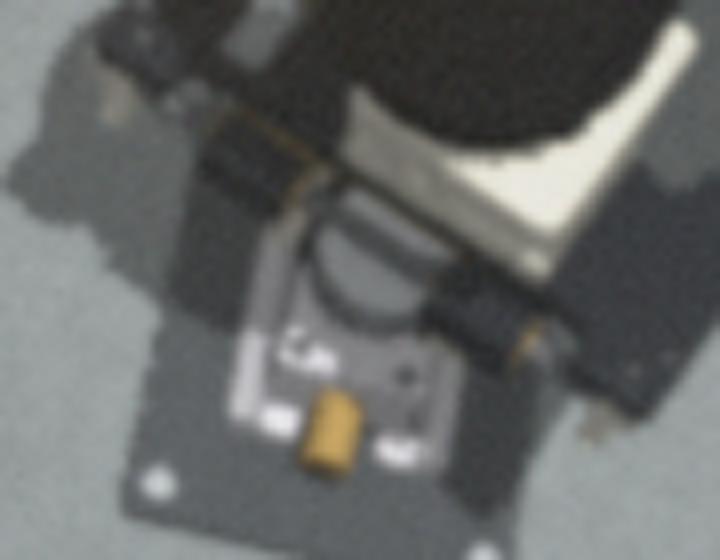

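```bash
python3 - <<'E'
from h import *
from plant import optics
S=optics.capture("scene")
for n in "eg":
    im=cv2.imread(f"pics/{n}.png"); hs=cv2.cvtColor(im,cv2.COLOR_BGR2HSV)
    m=cv2.inRange(hs,(12,90,60),(30,255,255)); m[:370]=0; m[:,:270]=0; m[:,390:]=0
    c=max(cv2.findContours(m,0,1)[0],key=cv2.contourArea)
    vx,vy,x0,y0=cv2.fitLine(c,2,0,.01,.01).ravel()
    b=cv2.boundingRect(c)
    pts=[]
    for v in (395,470):
        u=x0+vx/vy*(v-y0); pts.append(plane(S,321+(u+.5)/8-.5,215+(v+.5)/8-.5,.022+.006)[:2])
    d=pts[1]-pts[0]
    print(n,b,pts,"yaw",np.degrees(np.arctan2(d[1],d[0])))
    g=cv2.cvtColor(im,cv2.COLOR_BGR2GRAY)
    D=[]
    for (a,b_) in ([(306,353),(414,376)] if n=="e" else [(298,345),(405,377)]):
        w=g[b_-18:b_+18,a-18:a+18].astype(float); w=np.clip(np.percentile(w,40)-w,0,None)
        Y,X=np.mgrid[-18:18,-18:18]; D.append((a+(w*X).sum()/w.sum(),b_+(w*Y).sum()/w.sum()))
    Q=[plane(S,321+(u+.5)/8-.5,215+(v+.5)/8-.5,.040)[:2] for u,v in D]
    d=Q[1]-Q[0]; print("  dots",np.round(D,1),np.mean(Q,0),"yaw",np.degrees(np.arctan2(d[1],d[0]))-90)
E
```

```text
e (313, 397, 56, 79) [array([0.59178499, 0.23362828]), array([0.61738116, 0.23990226])] yaw 13.77246254757138
  dots [[303.7 352.6]
 [415.8 377.4]] [0.58655783 0.23226544] yaw 16.55311664307004
g (303, 392, 58, 79) [array([0.59325655, 0.23110328]), array([0.61904699, 0.23704186])] yaw 12.967068871419109
  dots [[300.  338.1]
 [406.  376.5]] [0.58522763 0.22929427] yaw 8.22744440821802
```

The stub is still in the slot, at crop (332,432), and the housing yaw has barely changed (≤1–2°), so the cap has backed off about 90°. I'll relieve the sideways preload.

```bash
python3 -m crank '[{"xyz":[-0.012,0.012,0],"delta_rot":[0,0,-0.5],"claw":1},{"xyz":[-0.023,0.023,0],"delta_rot":[0,0,-0.5],"claw":1},{"xyz":[-0.023,0.023,0],"delta_rot":[0,0,-0.5],"claw":1},{"xyz":[-0.023,0.023,0],"delta_rot":[0,0,-0.5],"claw":1}]' 30
python3 -c "
from plant import r
s=r.get_state();print(s['moment'],s['qd'].round(2))"
```

```text
time_s: 19.52
tcp_pos: [0.5596, 0.2236, 0.0638]
eef_rot: [-180.0, 0.0, -7.9]
contact_force: [-4.7, -1.1, 7.9]
gripper_width: 0.0416
gripper_force: 30.0
[-0.43731312  1.72362705  0.02855278] [-0.02  0.04 -0.01  0.09  0.03 -0.01]
```

```bash
python3 -c "
from plant import job
print(job.close_job())"
```

```text
the job is handed in; nothing more can be done
None
```

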